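Seat a plug-in board in its open card frame

TASK

The plug-in board sits half drawn out of its open card frame: push it along the two guides until it stops against the connector, without forcing it in by the panel. Then swing both levers fully closed across the front panel so that they seat the board in the connector, and leave the vial and the beaker where they stand.

Things in the scene. Friction and masses are not known exactly. Their poses are not given: they have to be found in the camera images.
- frame: Open card frame, fixed: grey floor plate 6 mm thick, x -150 to +95, y +-90 mm, with two low parallel guides (x -54 to +70, y +-53 to +-70, 36 mm high), lever brackets (x -84 to -50, y +-66 to +-82, 22 mm high) and a black connector, 42 mm high, at the far end. Origin on the centre line at worktop height; +x along the guides from open mouth to connector, +y left, z up.
- panel_front (a point): Centre of the front face of the board's upright aluminium panel (124 mm wide, from 7 to 39 mm above the worktop). The flat green board runs 130 mm in +x from this face into the guides; 3 mm play each side. About 0.25 kg, slides at 1 to 3 N until its far edge meets the connector's stiff grey shutter, when this point is at x = -69 mm in the frame's axes.
- panel_seat (a point): Where panel_front lies when the board is fully seated (frame x = -63 mm): 6 mm beyond the place where the board first meets the connector. Those last 6 mm are a stiff press of about 26 N that stays where it is left (no spring back); the levers' leverage makes it 6 to 15 N at a post.
- lever_left (a joint): Angle (rad) of the left (+y) lever about its upright hinge: 0 = fully closed, lying across the panel and pointing at the centre line; 1.57 = open, pointing straight out to the robot side (-x of the frame); starts there or wider, stop at 2.2. Stays where it is left (light friction); below 1.5 it blocks the panel's way in. It begins to press on the panel near 0.6 rad and drives it 6 mm on by 0.
- lever_right (a joint): The same for the right (-y) lever, mirror image.
- lever_left_post (a point): Upper middle of the left lever's upright round steel post, 58 mm above the worktop: 11 mm thick, top at 70 mm, standing on the lever 44 mm from its hinge. The black lever arm below is 14 mm wide, 24 to 36 mm above the worktop; the post stands free above 40 mm, higher than the panel.
- lever_right_post (a point): The same for the right lever.
- lever_left_hinge (a point): Point on the upright hinge axis of the left lever, at the height of lever_left_post (frame x = -70, y = +74 mm).
- lever_right_hinge (a point): The same for the right lever (frame x = -70, y = -74 mm).
- vial_mid (a point): Middle of a small capped glass vial, 28 mm thick, 57 mm high, standing beside the frame's left side; not to be disturbed.
- beaker_mid (a point): Middle of a glass beaker, 55 mm wide, 70 mm high, standing to the right; not to be disturbed.

How it is judged:
By the outcome, as a careful person would: the job done as asked, in the order asked, and still so for the second after the job is handed in, with the robot touching nothing.
It also fails if it takes over 64 s, if anything falls off the work surface, if the arm or the gripper's body presses on something with over 40 N, if the wrist force passes 120 N, or if a joint passes its speed limit or range.

ROBOT

A 6-joint arm with a two-finger parallel gripper is mounted at the origin on a cart in front of the work surface, level with it; the furniture and walls round the work are solid. World frame = base frame: x ahead of the robot, y to its left, z up, the work surface at z = 0. Lengths are in m, angles in rad, forces in N, time in s.
With the tool pointing down it reaches from about 0.325 to 0.875 m from the base axis. Payload 4.4 kg.
Tool frame: the origin (TCP) lies between the finger pads; the fingertips stand r.tcp_to_tips ahead of it and the grasp point (between the pads) lies 8 mm behind it (r.tcp_to_tips is the distance from the TCP to the fingertips, in m); z points along the fingers, y is the line along which they close (so a half turn about z gives the same grasp; the last joint's range is limited). The gripper opens to 85 mm and grips with 20 to 120 N. Pads are 22 mm wide; open, the fingers measure 114 mm over their backs; the gripper's body (76 mm by 85 mm) begins 54 mm behind the grasp point. The pads swing forward as they close: fully open they stand 13 mm farther back than shut.
Start: joints at [1.181, 0.207, 1.542, -0, 1.393, -0.15], TCP at [0.136, 0.559, 0.242] pointing down, gripper open.
Joint ranges: [-2.73, 2.73], [-0.86, 2.22], [0.23, 2.46], [-1.11, 4.25], [0.08, 2.63], [-2.82, 2.82]. Speed limits (rad/s): [2.79, 2.79, 3.14, 3.14, 3.14, 3.14].

INTERFACE

Orientations are given as a unit quaternion [w, x, y, z].
In Python, from workcell import r gives the robot as it stands. Calls block until the motion is done:
- r.move_to(position, orientation): joint-space move of the TCP to a pose.
- r.servo_line(position, frame=None, vel=0.15): straight line of the TCP; frame=None keeps the orientation; vel is the mean speed in m/s.
- r.move_j(angles): joint-space move.
- r.set_gripper(opening): opening from 0.0 (shut) to 1.0 (fully open); the grip force is fixed at half the most; returns when the fingers have stopped.
- r.sleep(seconds).
- r.inverse_kinematics(position, orientation): joint angles nearest the present ones, or None.
- r.get_state(): the state.
- r.camera(name): name is "side" or "top"; returns a dict with "frame" (384x512x3 uint8, red, green, blue), "fx", "fy", "cx", "cy" (pixels), "world_from_camera" (4x4, takes a point from camera to world coordinates). Camera axes: x right, y down, z forward; pixel columns grow to the right and rows downward; lengths in m; the calibration is good to about 2 mm. A picture is of the moment at which its call begins. There is no depth.
A pose or a line that the arm cannot do raises r.MotionError and nothing moves.
- r.job_done(): hands the job in; it is judged then, once.
Trained networks look in the newest picture that a camera, given by its name, has taken for a name from the list of things; names that differ only in an ending like _2 or _b are one class to them, and where a whole thing is asked for, a point or a joint stands for the part that bears it (a point fixed in the world has none). Each returns a list of dicts, best first, with "conf" (0 to 1); they miss things now and then, are a little off and sometimes report something else, mostly with a low value. They report only what shows in the picture. A call takes as long as a camera call.
- r.recognise(name, camera): "location" ([x, y, z] in m, in the coordinates of the camera as it stood for that picture, good to about 4 mm: the middle of the surface that is visible of it).
- r.outline_of(name, camera): "mask" (384x512 bool, what is visible of it).
- r.landmark_of(name, camera): "location" ([x, y, z] in m, in the coordinates of the camera as it stood for that picture, good to about 4 mm: a listed point, or the origin of a listed thing).
The state is a dict: "t": time; "q": joint angles; "joint_vel": joint speeds; "effort": joint torques, N m; "position": TCP position; "tcp_rot": TCP orientation; "force": force on the tool from outside, world axes, zero at the start; "moment": the same for the moment, N m; "gripper_width": opening from 0.0 (shut) to 1.0 (fully open); "grasp_force": force on a finger pad.
Only numpy, scipy, OpenCV 4.12 (cv2) and the standard library are available. Lean on these libraries where they do the work, as an engineer would, in place of code of your own. Each camera call takes 0.05 s, during which the arm holds its last target. There are 200 camera calls.

## Working session

There is one attempt and no reset: what is moved stays moved. The work goes in short steps, each a Python script; the robot and the scene stay as the last script left them, time stands still between calls to the robot, and variables do not carry over. Pictures are saved under pics/ and viewed, at most 10 in all, crops included, and the job is handed in when it is done.

```bash
mkdir -p pics; cat > h.py <<'E'
from workcell import r
import numpy as np, cv2
def look(name,cam):
    l=r.landmark_of(name,cam); return l
def W(cam,loc):
    T=np.array(cam["world_from_camera"]); return T[:3,:3]@np.array(loc)+T[:3,3]
def px(cam,p):
    T=np.linalg.inv(np.array(cam["world_from_camera"])); c=T[:3,:3]@p+T[:3,3]
    return (cam["fx"]*c[0]/c[2]+cam["cx"],cam["fy"]*c[1]/c[2]+cam["cy"])
E
python3 - <<'E'
from h import *
ims=[]
for n in ("top","side"):
    c=r.camera(n); im=c["frame"][:,:,::-1].copy()
    cv2.imwrite(f"pics/{n}0.png",im)
    print(n,np.round(c["world_from_camera"],3).tolist(),c["fx"])
    for nm in ["frame","panel_front","panel_seat","lever_left_post","lever_right_post","lever_left_hinge","lever_right_hinge","vial_mid","beaker_mid"]:
        for d in r.landmark_of(nm,n)[:2]:
            w=W(c,d["location"]); print(nm,round(d["conf"],2),np.round(w,4),np.round(px(c,w)))
print(r.get_state()["t"],r.tcp_to_tips,r.get_state()["tcp_rot"],r.get_state()["gripper_width"])
E
```

```text
top [[-0.019, -0.991, 0.135, 0.384], [-1.0, 0.019, 0.005, -0.015], [-0.007, -0.135, -0.991, 1.024], [0.0, 0.0, 0.0, 1.0]] 395.64552715876806
frame 0.76 [5.86e-01 2.68e-02 1.00e-04] [235. 169.]
panel_front 0.75 [0.4574 0.0401 0.0244] [230. 217.]
lever_left_post 0.72 [0.4822 0.1276 0.0565] [193. 207.]
lever_right_post 0.65 [ 0.4593 -0.0486  0.0609] [265. 215.]
lever_left_hinge 0.72 [0.5232 0.1045 0.0586] [202. 190.]
lever_right_hinge 0.84 [ 0.5052 -0.0407  0.058 ] [261. 196.]
lever_right_hinge 0.23 [0.5868 0.0251 0.0007] [235. 169.]
vial_mid 0.68 [0.6108 0.1452 0.0288] [188. 158.]
beaker_mid 0.73 [ 0.5052 -0.0386  0.0572] [261. 196.]
side [[-0.955, -0.161, 0.248, 0.31], [-0.295, 0.472, -0.831, 0.796], [0.017, -0.867, -0.498, 0.544], [0.0, 0.0, 0.0, 1.0]] 420.7318221419149
frame 0.58 [ 0.5896  0.0254 -0.0023] [237. 218.]
frame 0.48 [0.4817 0.1234 0.0542] [271. 230.]
panel_front 0.83 [0.4616 0.039  0.0224] [290. 222.]
panel_seat 0.83 [0.5168 0.034  0.0243] [266. 216.]
lever_left_post 0.78 [0.4806 0.125  0.0548] [271. 230.]
lever_right_post 0.74 [0.4825 0.1213 0.0556] [271. 229.]
lever_right_post 0.5 [ 0.4619 -0.048   0.0569] [299. 190.]
lever_left_hinge 0.69 [0.5227 0.1084 0.0585] [254. 220.]
lever_right_hinge 0.73 [ 0.5037 -0.0399  0.0595] [281. 188.]
vial_mid 0.86 [0.6158 0.1499 0.0279] [205. 235.]
beaker_mid 0.73 [ 0.472  -0.2797  0.0339] [312. 158.]
1.0 0.011 [ 1.36425874e-05  1.19115680e-01  9.92880383e-01 -1.80933462e-05] 1.000072589670613
```

View pics/top0.png

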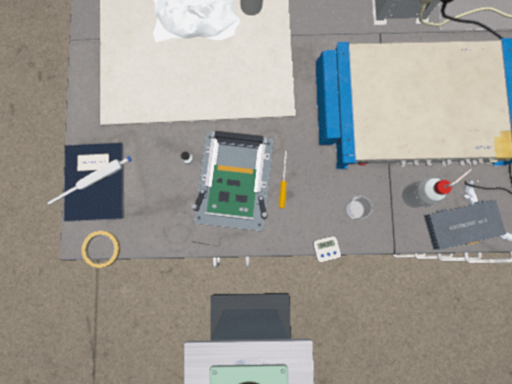

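View pics/side0.png

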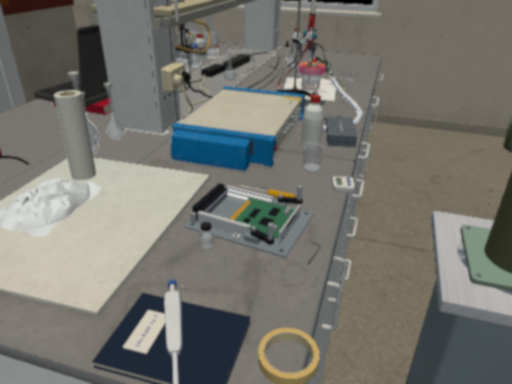

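The top view shows the frame near (235,180) with the board drawn toward the robot. Both levers are open at about 1.88 rad, with posts at (193,207) and (265,215), the vial at (187,157) and the beaker at (357,208). The hinge spacing comes out at 148 mm, as it should, and the frame yaw is about -0.126. Next I'll push the board.

```bash
cat >> h.py <<'E'
YAW=-0.1255; O=np.array([0.585,0.0247])
X=np.array([np.cos(YAW),np.sin(YAW)]); Y=np.array([-X[1],X[0]])
def fw(x,y,z): return [*(O+x*X+y*Y),z]
def toF(p): d=np.array(p[:2])-O; return np.array([d@X,d@Y])
def Q(phi):  # tool down, tool y = frame y turned by phi about z
    a=-(YAW+phi)/2; return [0,float(np.sin(a)),float(np.cos(a)),0]
def F(): return np.array(r.get_state()["force"])
E
python3 - <<'E'
from h import *
r.set_gripper(0.0)
r.move_to(fw(-.165,0,.16),Q(0))
r.servo_line(fw(-.165,0,.028),vel=.15)
f0=F(); print("f0",f0,r.get_state()["t"],toF(r.get_state()["position"]))
x=-.150
log=[]
while x<-.076:
    x+=.003 if x<-.094 else .001
    r.servo_line(fw(x,0,.028),vel=.04)
    f=-(F()-f0)[:2]@X; p=toF(r.get_state()["position"])[0]; log.append((round(x*1e3,1),round(p*1e3,1),round(f,1)))
    if f>(9 if x>-.1 else 14): break
print(log,r.get_state()["t"])
E
```

```text
f0 [-0.13664294 -0.1377619   0.23432301] 4.925 [-1.64198418e-01  1.44695599e-04]
[(-147.0, np.float64(-147.0), np.float64(-1.2)), (-144.0, np.float64(-143.9), np.float64(-0.5)), (-141.0, np.float64(-140.7), np.float64(-0.4)), (-138.0, np.float64(-137.8), np.float64(-0.6)), (-135.0, np.float64(-134.9), np.float64(0.5)), (-132.0, np.float64(-131.7), np.float64(0.6)), (-129.0, np.float64(-128.5), np.float64(0.1)), (-126.0, np.float64(-125.5), np.float64(0.1)), (-123.0, np.float64(-122.6), np.float64(0.5)), (-120.0, np.float64(-119.6), np.float64(-0.5)), (-117.0, np.float64(-116.6), np.float64(-0.0)), (-114.0, np.float64(-113.5), np.float64(-0.3)), (-111.0, np.float64(-110.5), np.float64(-0.2)), (-108.0, np.float64(-107.5), np.float64(-0.4)), (-105.0, np.float64(-104.5), np.float64(0.7)), (-102.0, np.float64(-101.5), np.float64(1.0)), (-99.0, np.float64(-98.5), np.float64(-1.5)), (-96.0, np.float64(-95.5), np.float64(0.4)), (-93.0, np.float64(-92.5), np.float64(0.0)), (-92.0, np.float64(-92.0), np.float64(1.1)), (-91.0, np.float64(-91.0), np.float64(1.2)), (-90.0, np.float64(-89.9), np.float64(0.9)), (-89.0, np.float64(-88.8), np.float64(0.5)), (-88.0, np.float64(-87.8), np.float64(0.4)), (-87.0, np.float64(-86.8), np.float64(0.2)), (-86.0, np.float64(-85.8), np.float64(0.5)), (-85.0, np.float64(-84.8), np.float64(-0.3)), (-84.0, np.float64(-83.8), np.float64(0.9)), (-83.0, np.float64(-82.8), np.float64(0.5)), (-82.0, np.float64(-82.3), np.float64(2.7)), (-81.0, np.float64(-82.2), np.float64(5.0)), (-80.0, np.float64(-82.1), np.float64(6.0)), (-79.0, np.float64(-82.1), np.float64(8.0)), (-78.0, np.float64(-82.0), np.float64(10.4))] 13.775
```

The board stopped firmly with the TCP at -82 mm, so the face is at about -69 mm, as expected. I'll back off, re-measure and start on the left lever.

```bash
cat >> h.py <<'E'
def meas():
    out={}
    for n in ("top","side"):
        c=r.camera(n)
        for nm in ["panel_front","lever_left_post","lever_right_post","lever_left_hinge","lever_right_hinge"]:
            for d in r.landmark_of(nm,n)[:1]:
                if d["conf"]>.4: print(n,nm,round(d["conf"],2),np.round(toF(W(c,d["location"]))*1e3,1))
ZP=.059
def pose(s,th,back,off=0):  # s=+1 left; finger centre 'back' behind post, along tangent
    post=np.array([-.070-.044*np.sin(th), s*(.074-.044*np.cos(th))])
    tan=np.array([np.cos(th),-s*np.sin(th)])
    p=post-back*tan
    return p, Q(-s*th+(0 if s>0 else off))
def approach(s,th,back=.028,off=np.pi):
    p,q=pose(s,th,back,off); r.move_to(fw(*p,.125),q); r.servo_line(fw(*p,ZP),vel=.15)
def sweep(s,t0,t1,back=.0165,n=8,off=np.pi,fmax=30,vel=.06):
    log=[]; f0=F()
    for th in np.linspace(t0,t1,n):
        p,q=pose(s,th,back,off); r.servo_line(fw(*p,ZP),q,vel=vel)
        tan=np.cos(th)*X-s*np.sin(th)*Y
        f=-(F()-f0)[:2]@tan; log.append((round(float(th),2),round(float(f),1)))
        if f>fmax: break
    print(s,log,np.round(toF(r.get_state()["position"])*1e3,1),r.get_state()["t"]); return f
E
python3 - <<'E'
from h import *
r.servo_line(fw(-.13,0,.028),vel=.15); r.servo_line(fw(-.13,0,.125),vel=.2)
meas()
approach(1,1.95)
sweep(1,1.95,0.7,n=9)
p,q=pose(1,.7,.035); r.servo_line(fw(*p,ZP),vel=.15); r.servo_line(fw(*p,.125),vel=.2)
c=r.camera("top"); cv2.imwrite("pics/t1.png",cv2.resize(c["frame"][120:260,150:310,::-1],None,fx=4,fy=4))
print(r.get_state()["t"]); meas()
E
```

```text
top panel_front 0.42 [-118.7  -88.4]
top lever_right_post 0.62 [-117.3  -89.9]
top lever_right_hinge 0.58 [-72.1 -71.5]
side panel_front 0.69 [-70.9  -1. ]
side lever_left_post 0.57 [-115.2   87.5]
side lever_right_post 0.58 [-115.2  -84.6]
side lever_left_hinge 0.96 [-75.5  74.9]
side lever_right_hinge 0.77 [-69.9 -74.7]
1 [(1.95, 0.6), (1.79, 0.0), (1.64, 0.1), (1.48, 0.7), (1.32, -0.6), (1.17, -0.2), (1.01, -1.0), (0.86, -0.8), (0.7, -1.4)] [-111.   51.] 20.7917
21.6
top panel_front 0.69 [-71.3   0.8]
top lever_left_post 0.53 [-98.7  43. ]
top lever_right_post 0.43 [-117.4  -88.7]
top lever_left_hinge 0.82 [-72.9  72.5]
top lever_right_hinge 0.61 [-71.3 -73.6]
side panel_front 0.73 [-71.4  -1. ]
side lever_left_post 0.62 [-100.1   42.4]
side lever_right_post 0.7 [-114.8  -84.3]
side lever_left_hinge 0.7 [-73.7  78.1]
side lever_right_hinge 0.59 [-70.5 -72.7]
```

View pics/t1.png

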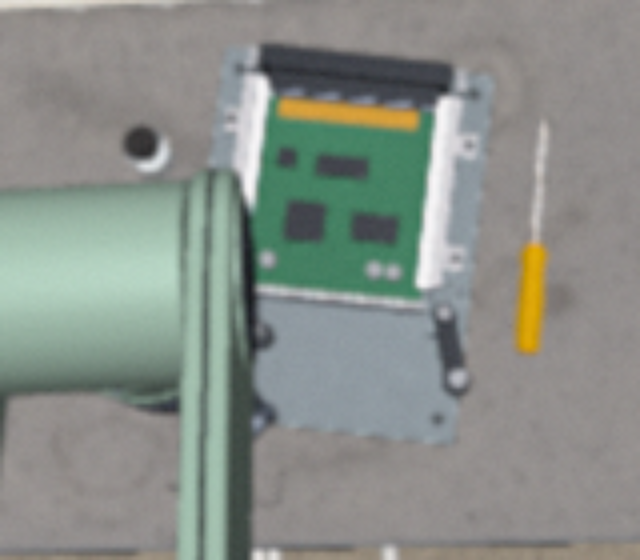

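The crop shows the board stopped at the connector (panel at row 300), the left post at about (262,335), near 0.7 rad, and the right lever still open. The right lever is next.

```bash
sed -i 's/^X=np.array.*/&; O=O-.0015*X/' h.py
cat >> h.py <<'E'
def leave(s,th,off=np.pi):
    p,q=pose(s,th,.04); r.servo_line(fw(*p,ZP),vel=.15); r.servo_line(fw(*p,.125),vel=.2)
E
python3 - <<'E'
from h import *
r.move_to(fw(-.16,0,.125),Q(0)) if 0 else None
for off in (np.pi,-np.pi,0):
    print(off,[None if (j:=r.inverse_kinematics(fw(*pose(-1,t,.0165,off)[0],ZP),Q(t+off))) is None else np.round(j,1).tolist() for t in (1.95,1.,0)])
E
```

```text
3.141592653589793 [[-0.3, 0.2, 1.9, -0.0, 1.0, -0.6], [-0.2, 0.2, 2.0, -0.0, 1.0, 0.5], [-0.2, 0.3, 1.9, -0.0, 1.0, 1.5]]
-3.141592653589793 [[-0.3, 0.2, 1.9, -0.0, 1.0, -0.6], [-0.2, 0.2, 2.0, -0.0, 1.0, 0.5], [-0.2, 0.3, 1.9, -0.0, 1.0, 1.5]]
0 [[-0.3, 0.2, 1.9, -0.0, 1.0, 2.6], [-0.2, 0.2, 2.0, -0.0, 1.0, -2.7], [-0.2, 0.3, 1.9, -0.0, 1.0, -1.6]]
```

```bash
python3 - <<'E'
from h import *
approach(-1,1.95)
sweep(-1,1.95,0.35,n=11,fmax=25); leave(-1,.5)
approach(1,.8,back=.026)
sweep(1,.7,0.,n=8,fmax=25); 
print(r.get_state()["t"]); leave(1,.1); meas()
E
```

```text
-1 [(1.95, 1.3), (1.79, 1.5), (1.63, 1.3), (1.47, 1.1), (1.31, 1.4), (1.15, 0.9), (0.99, 0.9), (0.83, 0.4), (0.67, 0.4), (0.51, 0.1), (0.35, 5.1)] [-101.7  -38.9] 26.9667
1 [(0.7, 1.0), (0.6, 0.1), (0.5, 3.0), (0.4, 5.3), (0.3, 5.5), (0.2, 6.2), (0.1, 5.7), (0.0, 5.8)] [-89.8  30.3] 32.0583
32.0583
top panel_front 0.96 [-65.8   4.3]
top lever_right_post 0.43 [-91.3 -39.8]
top lever_right_hinge 0.86 [-71.1 -74.5]
side panel_front 0.88 [-68.8  -1.3]
side lever_left_post 0.5 [-75.9  34.6]
side lever_right_post 0.57 [-87.4 -30.5]
side lever_left_hinge 0.7 [-71.5  78.6]
side lever_right_hinge 0.93 [-71.2 -75.4]
```

```bash
cat >> h.py <<'E'
def press(s,off=np.pi,fstop=24):
    f0=F0; log=[]
    for b in np.arange(.016,-.002,-.0015):
        p,q=pose(s,0,b,off); r.servo_line(fw(*p,ZP),q,vel=.06)
        f=-(F()-f0)[:2]@X; log.append((round(b*1e3,1),round(toF(r.get_state()["position"])[0]*1e3,1),round(float(f),1)))
        if f>fstop: break
    print("press",s,log,r.get_state()["t"])
F0=np.zeros(3)
E
python3 - <<'E'
from h import *
approach(-1,.45,back=.027)
sweep(-1,.38,0.,n=5,fmax=25); press(-1); leave(-1,0.)
approach(1,.1,back=.027); press(1); leave(1,0.)
r.servo_line(fw(-.16,0,.2),vel=.25)
c=r.camera("top"); cv2.imwrite("pics/t2.png",cv2.resize(c["frame"][120:260,150:310,::-1],None,fx=4,fy=4))
meas(); c=r.camera("side"); cv2.imwrite("pics/s2.png",cv2.resize(c["frame"][170:270,180:330,::-1],None,fx=5,fy=5))
print(r.get_state()["t"])
E
```

```text
-1 [(0.38, -0.3), (0.29, 0.2), (0.19, 1.2), (0.09, 2.2), (0.0, 6.2)] [-89.1 -30.2] 37.5917
press -1 [(np.float64(16.0), np.float64(-89.1), 7.6), (np.float64(14.5), np.float64(-88.4), 9.2), (np.float64(13.0), np.float64(-87.6), 10.4), (np.float64(11.5), np.float64(-87.0), 12.3), (np.float64(10.0), np.float64(-86.8), 16.0), (np.float64(8.5), np.float64(-86.6), 16.9), (np.float64(7.0), np.float64(-86.5), 20.1), (np.float64(5.5), np.float64(-86.4), 22.6), (np.float64(4.0), np.float64(-86.3), 24.8)] 39.8417
press 1 [(np.float64(16.0), np.float64(-86.3), 4.3), (np.float64(14.5), np.float64(-86.2), 6.7), (np.float64(13.0), np.float64(-86.1), 10.3), (np.float64(11.5), np.float64(-86.0), 11.6), (np.float64(10.0), np.float64(-85.9), 15.5), (np.float64(8.5), np.float64(-85.8), 17.6), (np.float64(7.0), np.float64(-85.7), 20.6), (np.float64(5.5), np.float64(-85.6), 24.1)] 45.9333
top panel_front 0.65 [-61.2   3.1]
top lever_right_post 0.45 [-73.1 -33.9]
top lever_left_hinge 0.66 [-73.9  77.5]
top lever_right_hinge 0.64 [-70.1 -73.1]
side panel_front 0.74 [-60.   -1.2]
side lever_left_post 0.57 [-72.2  28.3]
side lever_left_hinge 0.72 [-72.4  77.5]
side lever_right_hinge 0.76 [-70.8 -76. ]
48.0333
```

View pics/t2.png

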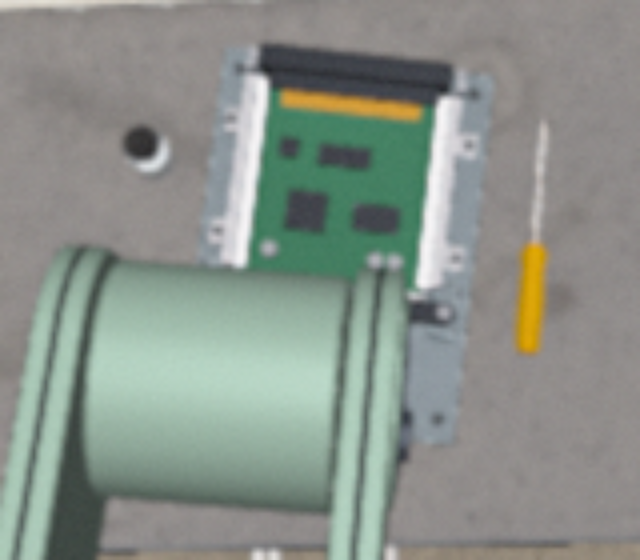

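View pics/s2.png

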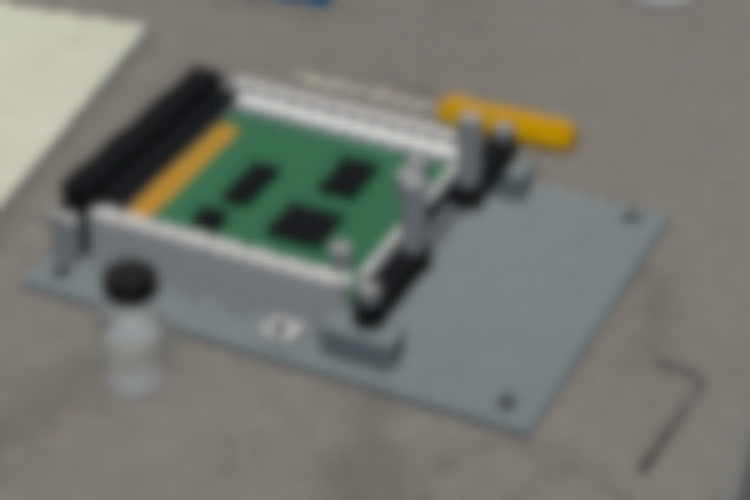

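The side view shows both levers lying across the panel, with posts at about (415,205) and (470,155) in the crop. The board is seated and the vial hasn't moved. Both levers came up against a hard stop, so I'm handing in.

```bash
python3 -c "
from h import *
print(r.job_done())"
```

```text
the job is handed in; nothing more can be done
None
```

I pushed the board in to the connector, closed both levers to their stops so that it seated, and handed the job in at about 48 s; the vial and beaker were never approached.

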